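# Pump up the vacuum plate and press the prism into its corner stops

### The job

Charge the green vacuum plate by pumping the red sprung hand lever through three full strokes, each one down to the stop and all the way back up. Then lay the amber glass prism flat on the plate, one long side along the long brass stop and one end against the end brass stop, and press it firmly into that corner, touching both stops at once. Finish while still holding it pressed there, without letting go, and leave the other parts on the counter (focusing wheel, objective cell, hinge pin block, lens barrel in its clip) where they are.

Things in the scene. Friction and masses are not known exactly. Their poses are not given: they have to be found in the camera images.
- prism: Loose solid block of amber glass, 60 (its x) by 44 (its y) by 42 mm high, about 0.28 kg (varies), standing on the counter. Origin: centre of its underside; x runs along its 60 mm length, z up. Half a turn about z makes no difference.
- plate: Fixed green vacuum plate, 150 (its x) by 120 (its y) by 14 mm thick, lying on the counter. Origin: centre of its underside, z up; its flat top, with black suction pores, is 14 mm above that. It carries the two brass stops.
- corner (a point): The inner corner where the faces of the two stops would meet, on the plate's top surface (14 mm above the counter), axes as the plate's. The free area in front of both stops lies towards -x and +y of it: the seated prism's centre is at x -30, y +22 mm from it.
- long_stop: Fixed brass bar on the plate, 100 (x) by 12 (y) by 12 mm high; origin: centre of its underside, axes as the plate's. Its working face is the +y one (6 mm from its origin), which runs along x; the prism's 60 mm side goes against it. It is only 12 mm high, so fingers that hold the prism higher up pass over it.
- end_stop: Fixed brass bar on the plate, 12 (x) by 64 (y) by 12 mm high; origin: centre of its underside, axes as the plate's. Its working face is the -x one (6 mm from its origin), which runs along y; the prism's 44 mm end goes against it.
- pump: Fixed hand vacuum pump: grey base 120 (x) by 80 (y) by 14 mm thick (reaching from 50 mm to -x to 70 mm to +x of the origin), steel cylinder 48 mm across and pump rod (106 mm high) 40 mm to +x of the origin, two cheeks 115 mm high at the origin that carry the lever's pivot. Origin: under the pivot, on the counter; pivot 105 mm up, its pin along y. The lever points to the pump's -x.
- pump_lever (a joint): Angle of the pump's lever, rad: 0 at rest, fully raised (lever 0.35 rad above level), grows as the handle is pressed down, 0.70 at the lower stop. A spring pushes it back up by itself; pressing at the paddle takes about 3 N at the top and 8 N at the bottom. A full stroke goes below 0.10 and above 0.60.
- paddle (a point): Centre of the top face of the red paddle at the lever's end, 115 mm from the pivot; the paddle is 62 mm long (along the lever) by 34 mm wide by 14 mm thick. The point is about 151 mm above the counter at rest and drops about 79 mm in a full stroke, nearly straight down.
- wheel: Loose grey steel focusing wheel, 45 mm across and 24 mm high with its hub; origin: centre of its underside. Leave alone.
- cell: Loose blackened objective cell, a ring with a lens, 62 mm across, 22 mm high; origin: centre of its underside. Leave alone.
- hinge_block: Loose walnut block 60 by 35 by 30 mm with three steel pins standing 14 mm out of its top; origin: centre of its underside. Leave alone.
- barrel: Loose aluminium lens barrel, a tube 40 mm across and 95 mm high, upright in the spring clip of a wooden stand; origin: centre of its lower end, 20 mm above the counter. Leave alone.
Not all that is in view belongs to the job. What is shaped like the pump but purple is not meant.

How it is judged:
By the outcome, as a careful person would: the job done as asked, in the order asked, and still so for the second after the job is handed in, while the arm keeps its last pose, push and grip.
It also fails if it takes over 72 s, if anything falls off the work surface, if the arm or the gripper's body presses on something with over 40 N, if the wrist force passes 120 N, or if a joint passes its speed limit or range.

### The arm

A 6-joint arm with a two-finger parallel gripper is mounted at the origin on the work surface. World frame = base frame: x ahead of the robot, y to its left, z up, the work surface at z = 0. Lengths are in m, angles in degrees, forces in N, time in s.
With the tool pointing down it reaches from about 0.35 to 0.875 m from the base axis. Payload 4.2 kg.
Tool frame: the origin (TCP) lies between the finger pads; the fingertips stand 17 mm ahead of it and the grasp point (between the pads) lies 2 mm behind it; z points along the fingers, y is the line along which they close (so a half turn about z gives the same grasp; the last joint's range is limited). The gripper opens to 87 mm and grips with 3 to 60 N. Pads are 19 mm wide; open, the fingers measure 117 mm over their backs; the gripper's body (75 mm by 190 mm) begins 51 mm behind the grasp point.
Start: joints at [83.915, 22.042, 0.453, 0, -68.411, -14.817], TCP at [0.223, 0.584, 0.24] pointing down, gripper open.
Joint ranges: [-179.83, 179.83], [-69.29, 118.12], [-61.27, 80.66], [-181.25, 117.63], [-171.15, -9.14], [-177.46, 177.46]. Speed limits (degrees/s): [159.86, 159.86, 180, 180, 180, 180].

### API

Orientations are given as a 3x3 rotation matrix whose columns are the frame's x, y, z axes.
In Python, from station import sense, capture, r, masks_of gives the robot as it stands.
- The arm moves only by the tool apply_moves, never from a script. Its argument "steps" is a list that holds one entry, the list of rows, each a list of 7 numbers: the opening, from 0 (shut) to 1 (fully open), then the shift along the tool's x, y, z in mm, then the turn, a rotation vector about the tool's x, y, z in rad. A call has 1 to 12 rows; each row shifts and turns the commanded pose from where the row before left it, along the tool's axes as they then stand; what a row does not reach is not made up. A row lasts 1/8 s, in which the tool goes at most 62.5 mm and 10.7 degrees, less where a joint would pass 70% of its speed; a pose out of reach is approached as far as the arm can. A call with a gripper value outside its range is refused whole. The fingers move at their own pace and stop on an object; the grip force is fixed at half the most. Time passes only in rows, so rows that do not move let the fingers close. It gives the time, the measured TCP pose, the force and the opening at its end, in the units of the state.
- sense(): the state, without advancing time (a new reading comes with each control period).
- capture(name): name is "side" or "top" or "wrist"; returns a dict with "color" (400x640x3 uint8, red, green, blue), "vfov" (degrees; the focal length in pixels is half the picture's height over the tangent of half this angle, whatever the lens; pixels are square), "cx", "cy" (the principal point, pixels), "T" (4x4, takes a point from camera to world coordinates). Camera axes: x right, y down, z forward; pixel columns grow to the right and rows downward; lengths in m; the calibration is good to about 2 mm. A picture is of the moment at which its call begins. There is no depth.
- r.finish_job(): hands the job in, once; it reports no verdict.
Trained networks look in a picture, given as the dict that the camera call returned (one of the last four; its "shot" number tells which), for a name from the list of things; names that differ only in an ending like _2 or _b are one class to them, and where a whole thing is asked for, a point or a joint stands for the part that bears it (a point fixed in the world has none). Each returns a list of dicts, best first, with "confidence" (0 to 1); they miss things now and then, are a little off and sometimes report something else, mostly with a low value. They report only what shows in the picture. A call takes as long as a camera call. They do not tell look-alikes from the thing itself.
- masks_of(picture, thing): "pixels" (400x640 bool, what is visible of it) and "box" ([left, top, width, height] in pixels, round what is visible of it).
The state is a dict: "time_s": time; "joints": joint angles; "joint_velocities": joint speeds; "effort": joint torques, N m; "tcp_pos": TCP position; "ee_rot": TCP orientation; "wrist_force": force on the tool from outside, world axes, zero at the start; "moment": the same for the moment, N m; "gripper_width": opening from 0.0 (shut) to 1.0 (fully open).
Only numpy, scipy, OpenCV 4.12 (cv2) and the standard library are available. Lean on these libraries where they do the work, as an engineer would, in place of code of your own. Each camera call takes 0.05 s, during which the arm holds its last target. There are 200 camera calls.

## Working session

There is one attempt and no reset: what is moved stays moved. The work goes in short steps, Python scripts to look and compute and a tool call to move; the robot and the scene stay as the last step left them, time stands still between calls to the robot, and variables do not carry over. Pictures are saved under pics/ and viewed, on a budget of 10 in all, crops included, one or two more only if the job needs it, and the job is handed in when it is done.

Besides the shell and the picture viewer there is one more tool, called after ">>>" in YAML: its name, and indented under it one key for each argument. apply_moves: Moves the arm, as the interface text tells. Its arguments: {"type":"object","properties":{"steps":{"type":"array","items":{"type":"array","items":{"type":"array","items":{"type":"number"}}}}},"required":["steps"]}

```bash
mkdir -p pics; ls
cat > h.py <<'E'
import numpy as np,cv2
from station import sense,capture,r,masks_of
def f(c): return 200/np.tan(np.radians(c["vfov"])/2)
def ray(c,u,v,z):
    T=np.array(c["T"]);d=T[:3,:3]@np.array([(u-c["cx"])/f(c),(v-c["cy"])/f(c),1]);o=T[:3,3]
    return o+d*(z-o[2])/d[2]
def proj(c,p):
    T=np.array(c["T"]);q=T[:3,:3].T@(np.array(p)-T[:3,3]);return q[:2]/q[2]*f(c)+[c["cx"],c["cy"]]
def save(c,n,box=None,s=1):
    im=c["color"][:,:,::-1]
    if box: im=im[box[1]:box[3],box[0]:box[2]]
    cv2.imwrite(n,cv2.resize(im,None,fx=s,fy=s,interpolation=cv2.INTER_CUBIC))
E
python3 - <<'E'
from h import *
t=capture("top");s=capture("side")
save(t,"pics/top.png");save(s,"pics/side.png")
for c,n in((t,"top"),(s,"side")):
    print(n,np.round(c["T"],3).tolist(),c["vfov"],c["cx"],c["cy"])
    for k in("prism","plate","pump","pump_lever","long_stop","end_stop"):
        for m in masks_of(c,k): print(k,round(m["confidence"],2),m["box"])
print(sense())
E
```

```text
pics
top [[0.003, -0.991, 0.132, 0.328], [-1.0, -0.005, -0.013, 0.032], [0.014, -0.132, -0.991, 1.176], [0.0, 0.0, 0.0, 1.0]] 51.1994953325203 312.9292351562841 204.52045102651883
prism 0.56 [229.6, 204.1, 22.8, 23.5]
plate 0.65 [312.5, 156.3, 61.1, 62.0]
pump 0.88 [394.7, 263.2, 49.7, 91.6]
pump 0.72 [401.1, 126.8, 39.5, 71.2]
pump 0.68 [153.4, 194.7, 26.9, 18.4]
pump_lever 0.68 [401.9, 284.1, 39.6, 72.6]
pump_lever 0.65 [408.3, 134.6, 25.9, 61.1]
long_stop 0.51 [349.0, 169.6, 18.4, 27.5]
end_stop 0.49 [323.8, 167.5, 21.9, 5.8]
side [[0.902, -0.262, 0.343, 0.145], [-0.431, -0.566, 0.703, -0.617], [0.01, -0.782, -0.624, 0.693], [0.0, 0.0, 0.0, 1.0]] 55.81498614559415 321.90028746128917 196.7206294707511
plate 0.68 [328.7, 222.2, 72.5, 54.7]
pump 0.7 [188.9, 310.4, 145.5, 89.6]
pump_lever 0.93 [190.1, 312.2, 110.2, 39.6]
pump_lever 0.92 [397.5, 249.3, 80.7, 30.5]
pump_lever 0.17 [362.4, 225.6, 25.5, 10.3]
long_stop 0.62 [363.1, 241.3, 28.3, 25.2]
end_stop 0.45 [365.9, 226.6, 21.5, 10.2]
{'time_s': 0.7, 'joints': array([ 8.39168094e+01,  2.20412213e+01,  4.52949422e-01, -3.82003551e-03,
       -6.84093490e+01, -1.48180188e+01]), 'joint_velocities': array([-0.08879143,  0.02094684,  0.00504765,  0.00148564, -0.03320845,
       -0.0819971 ]), 'effort': array([-3.44125065e-04, -3.90328717e+01,  1.87587941e+01,  4.22360167e+00,
        1.54868391e-02, -2.81111539e-05]), 'tcp_pos': array([0.22291206, 0.58387688, 0.23954722]), 'ee_rot': array([[ 9.34188190e-01, -3.56780637e-01, -5.72447311e-05],
       [-3.56780635e-01, -9.34188191e-01,  4.78601714e-05],
       [-7.05529342e-05, -2.42865954e-05, -9.99999997e-01]]), 'wrist_force': array([ 0.40183684,  0.59258548, -0.76610674]), 'moment': array([ 0.02983762,  0.02240897, -0.0064974 ]), 'gripper_width': 0.9987333202742816}
```

View pics/top.png

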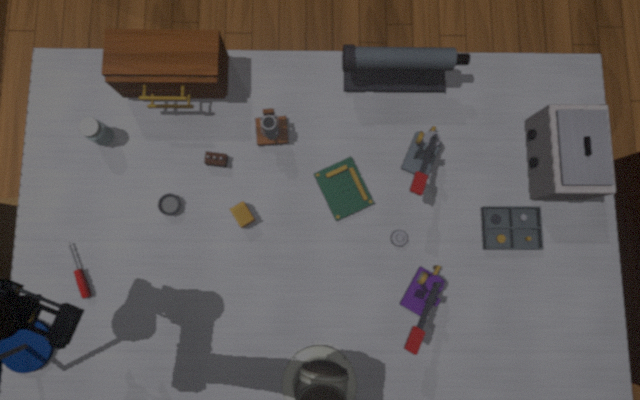

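View pics/side.png

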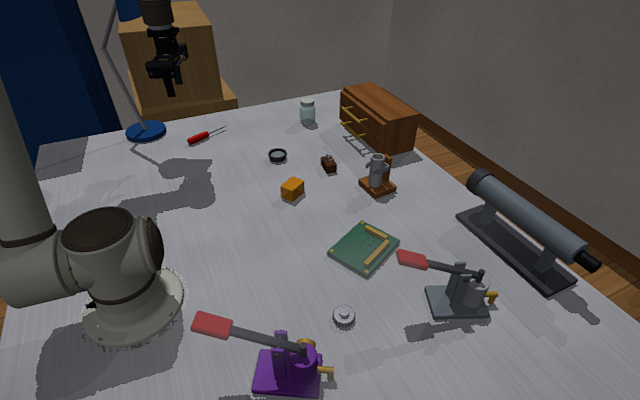

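Top view: the grey pump is at (425,160) with its paddle at (419,183). Its purple look-alike is at (425,300) with its paddle at (414,340), so I reject that one. The red screwdriver at (82,285) is not a lever. The amber prism at (243,214) is the only one, and the plate is at (344,188). Next I measure from both views and check one crop.

Run:
```python
from h import *
from scipy.optimize import least_squares
t=capture("top");s=capture("side")
def blob(c,lo,hi,box):
    h=cv2.cvtColor(np.ascontiguousarray(c["color"]),cv2.COLOR_RGB2HSV)
    m=cv2.inRange(h,np.array(lo),np.array(hi))
    if lo[0]==0: m|=cv2.inRange(h,np.array([172,lo[1],lo[2]]),np.array([180,255,255]))
    k=np.zeros_like(m);k[box[1]:box[3],box[0]:box[2]]=1;m=m*k
    n,l,st,ce=cv2.connectedComponentsWithStats(m);i=1+np.argmax(st[1:,4]);m=(l==i).astype(np.uint8)
    pts=cv2.findNonZero(m).reshape(-1,2);return ce[i],st[i],pts
P=[blob(t,(0,120,60),(6,255,255),(400,160,440,205)),blob(s,(0,120,60),(6,255,255),(390,240,440,280))]
print("paddle px",[(p[0],p[1][:5]) for p in P])
def tri(a,b):
    return least_squares(lambda x:np.r_[proj(t,x)-a,proj(s,x)-b],[.5,0,.1])
q=tri(P[0][0],P[1][0]);print("paddle tri",q.x,q.fun, "top@.145",ray(t,*P[0][0],.145),"side",ray(s,*P[1][0],.145))
def rect(pts,c,z):
    w=np.array([ray(c,u,v,z)[:2]*1000 for u,v in pts],np.float32);rr=cv2.minAreaRect(w);return rr
print("paddle rect",rect(P[0][2],t,.148))
# prism: mask & brightest top face
pr=blob(t,(8,120,40),(28,255,255),(220,195,265,235));print("prism",pr[0],pr[1],rect(pr[2],t,.042))
ps=blob(s,(8,120,40),(28,255,255),(270,170,315,210));print("prism side",ps[0],ps[1]);print(tri(pr[0],ps[0]).x)
g=blob(t,(50,60,20),(95,255,255),(300,145,385,230));print("plate",g[0],g[1],rect(g[2],t,.014))
print("plate corners",cv2.boxPoints(rect(g[2],t,.014)).tolist())
b=blob(t,(14,90,60),(35,255,255),(340,165,375,205));print("end/long",b[1],rect(b[2],t,.026))
b=blob(t,(14,90,60),(35,255,255),(318,160,347,182));print("2nd",b[1],rect(b[2],t,.026))
a=t["color"][115:245,220:460];bb=s["color"][215:330,310:510]
a=cv2.resize(a,(780,422),interpolation=cv2.INTER_CUBIC)
cv2.imwrite("pics/crop.png",a[:,:,::-1])
```

```text
paddle px [(array([418.6547619 , 182.61507937]), array([411, 172,  17,  23, 252], dtype=int32)), (array([412.50159744, 257.69648562]), array([398, 249,  31,  21, 313], dtype=int32))]
paddle tri [ 0.52172924 -0.2466188   0.14828591] [-0.02156854  0.04145715  0.03502691 -0.00685753] top@.145 [ 0.52245473 -0.24756799  0.145     ] side [ 0.52392921 -0.24437174  0.145     ]
paddle rect ((521.69482421875, -246.711669921875), (30.952383041381836, 54.82058334350586), 72.56916809082031)
prism [242.07432432 213.96959459] [231 203  23  23 296] ((452.42779541015625, 210.08241271972656), (57.33131408691406, 39.2421760559082), 33.03363037109375)
prism side [292.08139535 188.5627907 ] [281 177  23  25 430]
[0.45357129 0.21414827 0.01904201]
plate [341.75195822 190.58616188] [ 317  158   54   60 1532] ((529.90869140625, -68.75212097167969), (145.40016174316406, 116.08078002929688), 24.79842758178711)
plate corners [[439.5686340332031, -46.55608367919922], [488.25604248046875, -151.9329376220703], [620.248779296875, -90.94815826416016], [571.5613403320312, 14.428695678710938]]
end/long [349 168  19  32 158] ((541.5574340820312, -109.07487487792969), (98.29950714111328, 12.812475204467773), 24.9108943939209)
2nd [326 165  21  12  99] ((576.7227783203125, -47.68408966064453), (12.725323677062988, 63.4240608215332), 27.213909149169922)
```

View pics/crop.png

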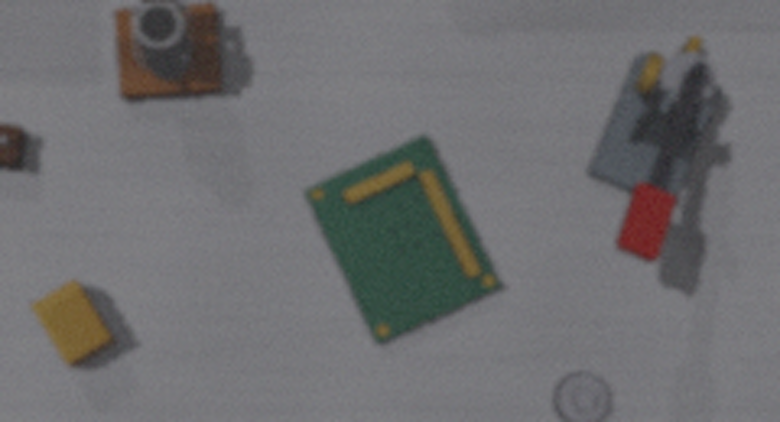

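The crop confirms the grey pump, its red paddle at crop (648,222), and the plate with both stops at its upper right. I'll shut the gripper and go above the paddle.

>>> apply_moves:
  steps:
    - [[0,38.3,44.6,0,0,0,0],[0,38.3,44.6,0,0,0,0],[0,38.3,44.6,0,0,0,0],[0,38.3,44.6,0,0,0,0],[0,38.3,44.6,0,0,0,0],[0,38.3,44.6,0,0,0,0],[0,38.3,44.6,0,0,0,0],[0,38.3,44.6,0,0,0,0],[0,38.3,44.6,0,0,0,0],[0,38.3,44.6,0,0,0,0],[0,38.3,44.6,0,0,0,0],[0,38.3,44.6,0,0,0,0]]

```text
time_s: 2.3
tcp_pos: [0.4619, -0.0821, 0.24]
ee_rot: [[0.934, -0.357, 0.001], [-0.357, -0.934, 0.0], [0.001, -0.001, -1.0]]
wrist_force: [2.0, 1.3, 0.5]
gripper_width: 0.008
```

>>> apply_moves:
  steps:
    - [[0,38.3,44.6,0,0,0,0],[0,38.3,44.6,0,0,0,0],[0,38.3,44.6,0,0,0,0],[0,0,0,30,0,0,-0.06],[0,0,0,0,0,0,0],[0,0,0,0,0,0,0]]

```text
time_s: 3.05
tcp_pos: [0.5214, -0.2459, 0.2106]
ee_rot: [[0.954, -0.3, 0.001], [-0.3, -0.954, -0.001], [0.001, 0.001, -1.0]]
wrist_force: [0.3, -0.4, 0.2]
gripper_width: 0.005
```

Run:
```python
from h import *
s=sense();print(s["tcp_pos"],s["ee_rot"].round(3).tolist(),s["wrist_force"])
c=capture("side");save(c,"pics/pad.png",(370,150,570,330),4)
w=capture("wrist");print(np.round(w["T"],3).tolist(),w["vfov"])
```

```text
[ 0.52135991 -0.24590818  0.21060191] [[0.954, -0.3, 0.001], [-0.3, -0.954, -0.001], [0.001, 0.001, -1.0]] [ 0.3427096  -0.43818731  0.22555591]
[[-0.299, -0.924, -0.237, 0.588], [-0.954, 0.29, 0.073, -0.267], [0.001, 0.248, -0.969, 0.357], [0.0, 0.0, 0.0, 1.0]] 69.30118535239906
```

View pics/pad.png

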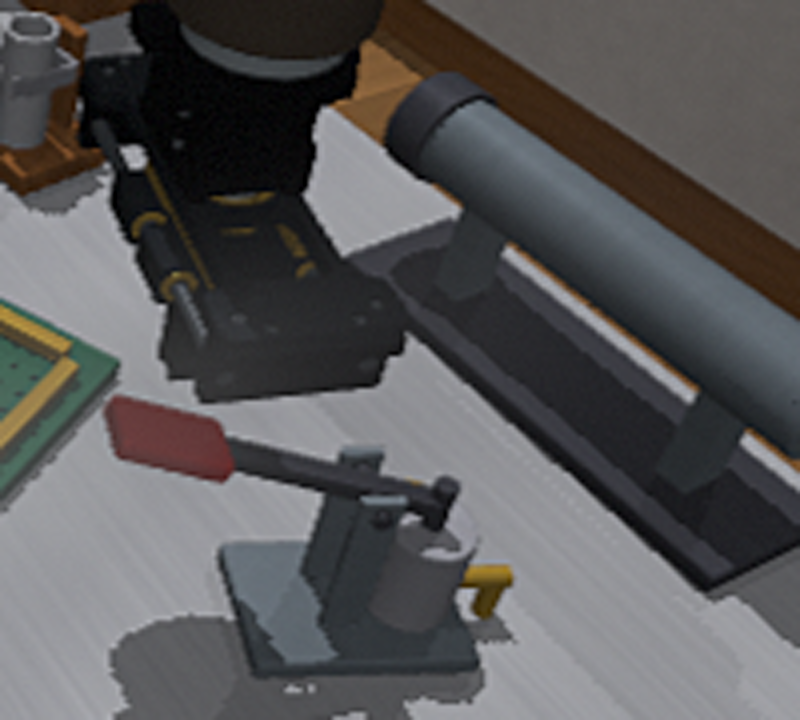

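The crop shows the grey pump with its lever raised and the paddle at (170,440). The gripper's dark underside is near (290,380), to the right of where I expected it. I'll project the TCP and tip to compare.

Run:
```python
from h import *
s=sense();R=s["ee_rot"];p=s["tcp_pos"]
c=capture("side");w=capture("wrist");t=capture("top")
for n,d in(("tip",.017),("tcp",0),("body",-.053)):
    q=p+R[:,2]*d;print(n,((proj(c,q)-[370,150])*4).round(),proj(w,q).round(),proj(t,q).round())
for n,q in (("paddle",[.5213,-.246,.151]),):print(n,((proj(c,q)-[370,150])*4).round(),proj(w,q).round())
for k in("paddle","pump_lever"):
    for m in masks_of(w,k): print(k,m["confidence"],m["box"])
save(w,"pics/w.png")
```

```text
tip [185. 362.] [318. 240.] [423. 179.]
tcp [191. 336.] [318. 253.] [425. 178.]
body [211. 248.] [317. 316.] [432. 173.]
paddle [170. 426.] [319. 218.]
paddle 0.59 [295.3, 23.2, 54.5, 200.2]
pump_lever 0.74 [299.0, 23.0, 51.6, 203.5]
```

View pics/w.png

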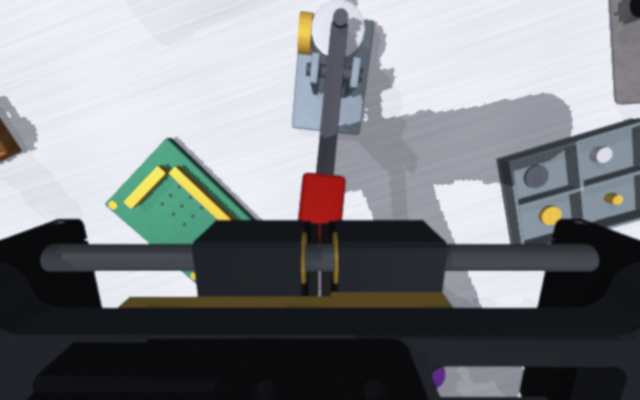

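The wrist view shows the tip at (318,240), just above the red paddle at (322,200), and laterally aligned. Now I press down.

>>> apply_moves:
  steps:
    - [[0,0,0,20,0,0,0],[0,0,0,20,0,0,0],[0,0,0,12,0,0,0],[0,0,0,12,0,0,0],[0,0,0,12,0,0,0],[0,0,0,12,0,0,0],[0,0,0,12,0,0,0],[0,0,0,8,0,0,0],[0,0,0,4,0,0,0],[0,0,0,0,0,0,0]]

```text
time_s: 4.65
tcp_pos: [0.5226, -0.2468, 0.0988]
ee_rot: [[0.954, -0.299, 0.004], [-0.299, -0.954, -0.002], [0.004, 0.001, -1.0]]
wrist_force: [-1.5, -0.4, 8.1]
gripper_width: 0.005
```

>>> apply_moves:
  steps:
    - [[0,0,0,4,0,0,0],[0,0,0,0,0,0,0]]

```text
time_s: 4.9
tcp_pos: [0.5233, -0.2471, 0.0953]
ee_rot: [[0.954, -0.299, 0.006], [-0.299, -0.954, -0.003], [0.006, 0.001, -1.0]]
wrist_force: [-0.0, -0.3, 8.8]
gripper_width: 0.008
```

>>> apply_moves:
  steps:
    - [[0,0,0,4,0,0,0],[0,0,0,0,0,0,0]]

```text
time_s: 5.15
tcp_pos: [0.5237, -0.2473, 0.0939]
ee_rot: [[0.955, -0.298, 0.007], [-0.298, -0.955, -0.004], [0.008, 0.001, -1.0]]
wrist_force: [-4.1, 0.8, 19.9]
gripper_width: -0.001
```

>>> apply_moves:
  steps:
    - [[0,0,0,2,0,0,0],[0,0,0,0,0,0,0]]

```text
time_s: 5.4
tcp_pos: [0.5238, -0.2474, 0.0935]
ee_rot: [[0.955, -0.298, 0.008], [-0.297, -0.955, -0.004], [0.008, 0.002, -1.0]]
wrist_force: [-6.8, 2.8, 26.8]
gripper_width: 0.004
```

The stop is reached: z stalls at 0.0935 and the force jumps to 27 N. Now I go fully up, then make the second stroke.

>>> apply_moves:
  steps:
    - [[0,0,0,-15,0,0,0],[0,0,0,-15,0,0,0],[0,0,0,-15,0,0,0],[0,0,0,-15,0,0,0],[0,0,0,-15,0,0,0],[0,0,0,-15,0,0,0],[0,0,0,-4,0,0,0],[0,0,0,0,0,0,0],[0,0,0,0,0,0,0]]

```text
time_s: 6.52
tcp_pos: [0.5202, -0.2458, 0.1805]
ee_rot: [[0.954, -0.3, -0.002], [-0.3, -0.954, 0.001], [-0.002, -0.0, -1.0]]
wrist_force: [-0.2, 0.6, -0.3]
gripper_width: 0.004
```

Run:
```python
from h import *
c=capture("side");print(sense()["wrist_force"])
for m in masks_of(c,"pump_lever"): print(m["confidence"],m["box"])
```

```text
[ 0.01880943  0.36509593 -0.0909575 ]
0.56 [397.1, 246.7, 80.1, 37.1]
```

>>> apply_moves:
  steps:
    - [[0,0,0,10,0,0,0],[0,0,0,12,0,0,0],[0,0,0,12,0,0,0],[0,0,0,12,0,0,0],[0,0,0,12,0,0,0],[0,0,0,12,0,0,0],[0,0,0,12,0,0,0],[0,0,0,8,0,0,0],[0,0,0,3,0,0,0],[0,0,0,0,0,0,0],[0,0,0,0,0,0,0]]

```text
time_s: 8.0
tcp_pos: [0.5233, -0.2473, 0.0934]
ee_rot: [[0.955, -0.298, 0.006], [-0.298, -0.955, -0.004], [0.007, 0.002, -1.0]]
wrist_force: [-5.7, 2.5, 25.7]
gripper_width: 0.005
```

Stroke 2 reached the stop, and the lever box before it matched the rest position. Now up and stroke 3.

>>> apply_moves:
  steps:
    - [[0,0,0,-15,0,0,0],[0,0,0,-15,0,0,0],[0,0,0,-15,0,0,0],[0,0,0,-15,0,0,0],[0,0,0,-15,0,0,0],[0,0,0,-15,0,0,0],[0,0,0,-3,0,0,0],[0,0,0,0,0,0,0],[0,0,0,0,0,0,0]]

```text
time_s: 9.12
tcp_pos: [0.5203, -0.2458, 0.1805]
ee_rot: [[0.954, -0.3, -0.002], [-0.3, -0.954, 0.001], [-0.002, -0.0, -1.0]]
wrist_force: [0.3, 0.1, 0.1]
gripper_width: 0.007
```

>>> apply_moves:
  steps:
    - [[0,0,0,10,0,0,0],[0,0,0,12,0,0,0],[0,0,0,12,0,0,0],[0,0,0,12,0,0,0],[0,0,0,12,0,0,0],[0,0,0,12,0,0,0],[0,0,0,12,0,0,0],[0,0,0,8,0,0,0],[0,0,0,3,0,0,0],[0,0,0,0,0,0,0],[0,0,0,0,0,0,0]]

```text
time_s: 10.5
tcp_pos: [0.5233, -0.2473, 0.0934]
ee_rot: [[0.955, -0.298, 0.006], [-0.298, -0.955, -0.004], [0.007, 0.002, -1.0]]
wrist_force: [-6.1, 2.3, 25.2]
gripper_width: 0.002
```

>>> apply_moves:
  steps:
    - [[0,0,0,-15,0,0,0],[0,0,0,-15,0,0,0],[0,0,0,-15,0,0,0],[0,0,0,-15,0,0,0],[0,0,0,-15,0,0,0],[0,0,0,-15,0,0,0],[0,0,0,-30,0,0,0],[0,0,0,-10,0,0,0],[0,0,0,0,0,0,0],[0,0,0,0,0,0,0]]

```text
time_s: 11.75
tcp_pos: [0.5201, -0.2457, 0.2171]
ee_rot: [[0.954, -0.3, -0.003], [-0.3, -0.954, 0.001], [-0.003, -0.0, -1.0]]
wrist_force: [-0.3, 0.3, 0.6]
gripper_width: 0.005
```

Run:
```python
from h import *
c=capture("side");s=sense();print(s["tcp_pos"],s["joints"])
for m in masks_of(c,"pump_lever"): print(m["confidence"],m["box"])
```

```text
[ 0.52016613 -0.24580251  0.21706908] [-9.18205298e+00  1.82839417e+01 -8.54451440e+00 -3.34529811e-02
 -6.33409906e+01  8.17173513e+01]
0.8 [395.9, 247.2, 83.4, 35.9]
0.62 [189.7, 310.1, 109.0, 42.4]
```

Three strokes are done, each with about 25 N at the stop and the lever released each time. Next I go to a viewpoint near the prism, turning to its heading of about 32°.

>>> apply_moves:
  steps:
    - [[1,-26.7,-41.2,0,0,0,0],[1,-26.7,-41.2,0,0,0,0],[1,-26.7,-41.2,0,0,0,0],[1,-26.7,-41.2,0,0,0,0],[1,-26.7,-41.2,0,0,0,0],[1,-26.7,-41.2,0,0,0,0],[1,-26.7,-41.2,0,0,0,0],[1,-26.7,-41.2,0,0,0,0],[1,-26.7,-41.2,0,0,0,0]]

```text
time_s: 12.98
tcp_pos: [0.4021, 0.181, 0.2182]
ee_rot: [[0.954, -0.3, -0.001], [-0.3, -0.954, -0.001], [-0.0, 0.001, -1.0]]
wrist_force: [1.2, 0.1, 0.6]
gripper_width: 0.943
```

>>> apply_moves:
  steps:
    - [[1,0,0,0,0,0,-0.172],[1,0,0,0,0,0,-0.172],[1,0,0,0,0,0,-0.172],[1,0,0,0,0,0,-0.172],[1,0,0,0,0,0,-0.172],[1,0,0,0,0,0,0],[1,0,0,0,0,0,0]]

```text
time_s: 13.85
tcp_pos: [0.4029, 0.1796, 0.2182]
ee_rot: [[0.851, 0.525, -0.001], [0.525, -0.851, -0.0], [-0.001, 0.0, -1.0]]
wrist_force: [0.2, -0.8, -0.9]
gripper_width: 0.998
```

Run:
```python
from h import *
w=capture("wrist");save(w,"pics/wp.png");s=sense();print(s["tcp_pos"],s["ee_rot"].round(3).tolist())
for m in masks_of(w,"prism"): print(m["confidence"],m["box"])
h=cv2.cvtColor(np.ascontiguousarray(w["color"]),cv2.COLOR_RGB2HSV)
m=cv2.inRange(h,np.array([8,120,60]),np.array([28,255,255]));n,l,st,ce=cv2.connectedComponentsWithStats(m);i=1+np.argmax(st[1:,4]);print(st[i],ce[i])
g=(l==i).astype(np.uint8);cn=max(cv2.findContours(g,0,2)[0],key=cv2.contourArea)
hull=cv2.convexHull(cn);ap=cv2.approxPolyDP(hull,4,True).reshape(-1,2);print(ap.tolist())
for u,v in ap: print(u,v,(ray(w,u,v,.042)[:2]*1000).round(1),(ray(w,u,v,0)[:2]*1000).round(1))
```

```text
[0.40293816 0.17967191 0.2183284 ] [[0.851, 0.525, -0.0], [0.525, -0.851, -0.0], [-0.0, 0.0, -1.0]]
0.93 [300.7, 99.3, 39.8, 56.7]
[ 296  292  306   16 3327] [459.71295461 300.69552149]
[[601, 294], [577, 307], [296, 307], [297, 298]]
601 294 [ 468.8 -198.8] [ 469.7 -252.8]
577 307 [ 439.2 -186.5] [ 436.2 -238.9]
296 307 [251.  118.5] [223.4 106. ]
297 298 [262.9 124.1] [236.9 112.3]
```

View pics/wp.png

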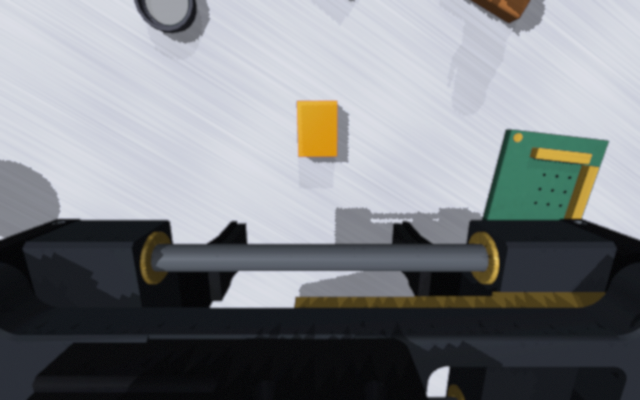

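The wrist view shows the prism at (318,129), nearly square to the tool, with the plate and stops at right (540,180). My colour pick had caught the brass strip, so I restrict it to the prism.

Run:
```python
from h import *
w=capture("wrist");s=sense()
h=cv2.cvtColor(np.ascontiguousarray(w["color"]),cv2.COLOR_RGB2HSV)
m=cv2.inRange(h,np.array([8,120,60]),np.array([28,255,255]))
k=m.copy();k[:]=0;k[90:170,285:350]=1;m*=k
pts=cv2.findNonZero(m).reshape(-1,2);print(cv2.boundingRect(pts))
# mean colours down the middle column to split top/side faces
print([tuple(int(x) for x in w["color"][v,310:325].mean(0)) for v in range(96,164,4)])
W=np.array([ray(w,u,v,.042)[:2]*1000 for u,v in pts],np.float32);R=cv2.minAreaRect(W);print(R,cv2.boxPoints(R).tolist())
p=s["tcp_pos"][:2]*1000;d=np.array(R[0])-p;E=s["ee_rot"];print("tool d",E[:2,0]@d,E[:2,1]@d, "tool x heading",np.degrees(np.arctan2(E[1,0],E[0,0])))
```

```text
(297, 101, 41, 56)
[(213, 216, 225), (213, 186, 163), (222, 171, 51), (214, 158, 34), (214, 157, 32), (214, 156, 31), (214, 155, 29), (214, 154, 27), (214, 153, 26), (214, 152, 25), (214, 151, 23), (214, 151, 22), (214, 150, 21), (215, 150, 19), (214, 148, 18), (183, 131, 64), (127, 129, 137)]
((453.5441589355469, 211.53395080566406), (58.068424224853516, 42.551029205322266), 31.73838996887207) [[417.6599426269531, 214.3546905517578], [440.0435485839844, 178.1667938232422], [489.4283752441406, 208.7132110595703], [467.0447692871094, 244.90110778808594]]
tool d 59.74628407041945 -0.461014753686248 tool x heading 31.74284806815898
```

>>> apply_moves:
  steps:
    - [[1,30,-0.2,20,0,0,0],[1,29.7,-0.3,20,0,0,0],[1,0,0,35,0,0,0],[1,0,0,35,0,0,0],[1,0,0,35,0,0,0],[1,0,0,25,0,0,0],[1,0,0,15,0,0,0],[1,0,0,0,0,0,0],[1,0,0,0,0,0,0]]

```text
time_s: 15.12
tcp_pos: [0.454, 0.212, 0.0341]
ee_rot: [[0.85, 0.527, 0.001], [0.527, -0.85, 0.001], [0.001, -0.0, -1.0]]
wrist_force: [0.5, -0.4, -0.4]
gripper_width: 0.997
```

>>> apply_moves:
  steps:
    - [[0,0,0,0,0,0,0],[0,0,0,0,0,0,0],[0,0,0,0,0,0,0],[0,0,0,0,0,0,0],[0,0,0,0,0,0,0],[0,0,0,0,0,0,0]]

```text
time_s: 15.88
tcp_pos: [0.4536, 0.2118, 0.0336]
ee_rot: [[0.85, 0.527, 0.0], [0.527, -0.85, 0.0], [0.0, -0.0, -1.0]]
wrist_force: [-0.5, 0.2, 0.8]
gripper_width: 0.501
```

Gripped: a width of 0.501 is 43.6 mm. Lift, carry over the plate with a standoff from both stops, and align the heading.

>>> apply_moves:
  steps:
    - [[0,0,0,-10,0,0,0],[0,0,0,-30,0,0,0],[0,0,0,-30,0,0,0],[0,-11.8,39.6,0,0,0,0],[0,-11.8,39.6,0,0,0,0],[0,-11.8,39.6,0,0,0,0],[0,-11.8,39.6,0,0,0,0],[0,-11.8,39.6,0,0,0,0],[0,-11.8,39.6,0,0,0,0],[0,-11.8,39.6,0,0,0,0],[0,0,0,0,0,0,0.119]]

```text
time_s: 17.25
tcp_pos: [0.5293, -0.07, 0.1034]
ee_rot: [[0.91, 0.416, -0.001], [0.416, -0.91, -0.0], [-0.001, -0.0, -1.0]]
wrist_force: [-0.2, 0.7, -3.6]
gripper_width: 0.503
```

>>> apply_moves:
  steps:
    - [[0,0,0,0,0,0,0],[0,0,0,0,0,0,0],[0,0,0,0,0,0,0]]

```text
time_s: 17.62
tcp_pos: [0.5293, -0.0669, 0.1036]
ee_rot: [[0.906, 0.424, -0.0], [0.424, -0.906, 0.0], [-0.0, -0.0, -1.0]]
wrist_force: [0.4, -0.3, -2.6]
gripper_width: 0.504
```

Run:
```python
from h import *
w=capture("wrist");save(w,"pics/wq.png");s=sense();print(s["tcp_pos"],s["ee_rot"].round(3).tolist(),s["wrist_force"])
for k in("end_stop","long_stop","prism","plate"):
  for m in masks_of(w,k):
    print(k,m["confidence"],m["box"])
    if "stop" in k:
      pts=cv2.findNonZero(m["pixels"].astype(np.uint8)).reshape(-1,2)
      R=cv2.minAreaRect(np.array([ray(w,u,v,.026)[:2]*1000 for u,v in pts],np.float32));print(R,cv2.boxPoints(R).round(1).tolist())
```

```text
[ 0.52932415 -0.06696093  0.10364683] [[0.906, 0.424, -0.0], [0.424, -0.906, 0.0], [-0.0, -0.0, -1.0]] [ 0.05412806 -0.44036427 -3.04720934]
end_stop 0.79 [279.7, 137.1, 84.9, 17.8]
((578.4549560546875, -48.47695541381836), (13.492329597473145, 64.60462951660156), 25.112714767456055) [[558.5999755859375, -22.100000381469727], [586.0999755859375, -80.5999984741211], [598.2999877929688, -74.9000015258789], [570.9000244140625, -16.399999618530273]]
long_stop 0.76 [362.8, 154.1, 20.9, 74.4]
((560.8462524414062, -100.63864135742188), (61.29314041137695, 13.869084358215332), 25.893220901489258) [[530.2000122070312, -107.80000305175781], [536.2999877929688, -120.30000305175781], [591.4000244140625, -93.5], [585.4000244140625, -81.0]]
prism 0.73 [277.2, 185.5, 89.3, 108.6]
plate 0.75 [247.3, 111.5, 150.8, 173.9]
plate 0.44 [277.3, 183.1, 91.5, 112.1]
```

View pics/wq.png

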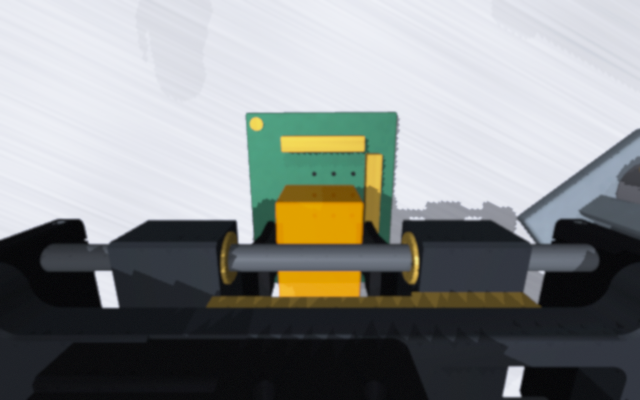

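The heading matches the stops at 25.1°. The gap to the end stop is about 16 mm and to the long stop about 14 mm. The view shows the prism at (320,240) held square, the end stop at (322,145) and the long stop at (374,190). Now I lower it onto the plate.

>>> apply_moves:
  steps:
    - [[0,0,0,25,0,0,0],[0,0,0,20,0,0,0],[0,0,0,7,0,0,0],[0,0,0,0,0,0,0],[0,0,0,0,0,0,0]]

```text
time_s: 18.5
tcp_pos: [0.5302, -0.0673, 0.0524]
ee_rot: [[0.906, 0.423, 0.002], [0.423, -0.906, 0.0], [0.002, 0.001, -1.0]]
wrist_force: [-0.8, 0.3, -3.3]
gripper_width: 0.502
```

>>> apply_moves:
  steps:
    - [[0,0,0,2,0,0,0],[0,0,0,2,0,0,0],[0,0,0,0,0,0,0]]

```text
time_s: 18.88
tcp_pos: [0.5295, -0.0675, 0.0476]
ee_rot: [[0.906, 0.423, 0.0], [0.423, -0.906, -0.0], [0.0, 0.0, -1.0]]
wrist_force: [0.3, -1.2, -1.9]
gripper_width: 0.505
```

Just touching. A bit more down, then slide toward the end stop.

>>> apply_moves:
  steps:
    - [[0,0,0,1,0,0,0],[0,0,0,0.5,0,0,0],[0,4,0,0,0,0,0],[0,4,0,0,0,0,0],[0,4,0,0,0,0,0],[0,2,0,0,0,0,0],[0,0,0,0,0,0,0]]

```text
time_s: 19.75
tcp_pos: [0.5405, -0.0627, 0.0476]
ee_rot: [[0.906, 0.423, -0.004], [0.423, -0.906, -0.002], [-0.004, 0.0, -1.0]]
wrist_force: [-6.7, -3.1, 10.7]
gripper_width: 0.501
```

>>> apply_moves:
  steps:
    - [[0,2,0,0,0,0,0],[0,0,0,0,0,0,0]]

```text
time_s: 20.0
tcp_pos: [0.5423, -0.0619, 0.0476]
ee_rot: [[0.906, 0.423, -0.003], [0.423, -0.906, -0.002], [-0.004, 0.0, -1.0]]
wrist_force: [-6.7, -2.6, 11.3]
gripper_width: 0.501
```

>>> apply_moves:
  steps:
    - [[0,0,4,0,0,0,0],[0,0,4,0,0,0,0],[0,0,3,0,0,0,0],[0,0,1,0,0,0,0],[0,0,0,0,0,0,0]]

```text
time_s: 20.62
tcp_pos: [0.5484, -0.0709, 0.0476]
ee_rot: [[0.906, 0.423, -0.001], [0.423, -0.906, 0.0], [-0.001, -0.001, -1.0]]
wrist_force: [-6.3, 5.0, 9.8]
gripper_width: 0.504
```

>>> apply_moves:
  steps:
    - [[0,0,0,-1,0,0,0],[0,0,2,0,0,0,0],[0,0,0,0,0,0,0]]

```text
time_s: 21.0
tcp_pos: [0.5495, -0.0732, 0.0476]
ee_rot: [[0.906, 0.423, -0.001], [0.423, -0.906, 0.0], [-0.001, -0.0, -1.0]]
wrist_force: [-4.8, 3.7, 6.2]
gripper_width: 0.5
```

>>> apply_moves:
  steps:
    - [[0,0,2,0,0,0,0],[0,0,0,0,0,0,0]]

```text
time_s: 21.25
tcp_pos: [0.5497, -0.0737, 0.0477]
ee_rot: [[0.906, 0.423, -0.002], [0.423, -0.906, 0.002], [-0.001, -0.002, -1.0]]
wrist_force: [-5.5, 10.6, 9.4]
gripper_width: 0.5
```

>>> apply_moves:
  steps:
    - [[0,2,0,0,0,0,0],[0,0,0,0,0,0,0]]

```text
time_s: 21.5
tcp_pos: [0.5498, -0.0736, 0.0477]
ee_rot: [[0.906, 0.423, -0.006], [0.423, -0.906, 0.0], [-0.005, -0.003, -1.0]]
wrist_force: [-10.0, 7.6, 11.3]
gripper_width: 0.497
```

>>> apply_moves:
  steps:
    - [[0,2,1,0,0,0,0],[0,0,0,0,0,0,0]]

```text
time_s: 21.75
tcp_pos: [0.5499, -0.0737, 0.0476]
ee_rot: [[0.906, 0.423, -0.011], [0.423, -0.906, 0.0], [-0.009, -0.005, -1.0]]
wrist_force: [-14.5, 9.3, 16.9]
gripper_width: 0.504
```

Both axes are stalled against the stops. I'll remove the small pitch from compliance, keep the pressing and recheck.

>>> apply_moves:
  steps:
    - [[0,1,0,-0.5,0,0.01,0],[0,0,0,0,0,0,0],[0,0,0,0,0,0,0]]

```text
time_s: 22.12
tcp_pos: [0.5498, -0.0737, 0.0476]
ee_rot: [[0.906, 0.422, -0.004], [0.422, -0.906, 0.004], [-0.002, -0.005, -1.0]]
wrist_force: [-14.3, 8.8, 14.6]
gripper_width: 0.5
```

Run:
```python
from h import *
s=sense();E=s["ee_rot"];print(s["tcp_pos"],E.round(4).tolist(),"tool F",E.T@s["wrist_force"],s["joint_velocities"].round(2))
w=capture("wrist");c=capture("side");
a=cv2.resize(w["color"][100:260,220:420],(800,640))[:590];b=cv2.resize(c["color"][190:300,310:450],(764,600),interpolation=cv2.INTER_CUBIC)
o=np.hstack([cv2.resize(a,(400,295)),cv2.resize(b,(400,314))[:295]]);cv2.imwrite("pics/fin.png",o[:,:,::-1])
```

```text
[ 0.54980345 -0.07369792  0.04764946] [[0.9064, 0.4224, -0.0037], [0.4224, -0.9064, 0.0041], [-0.0017, -0.0053, -1.0]] tool F [ -9.25975385 -14.14015736 -14.49489808] [-0.09  0.01 -0.04  0.04 -0.04 -0.03]
```

View pics/fin.png

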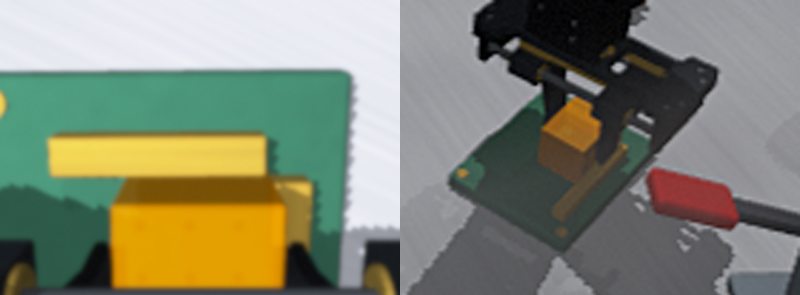

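The left view shows the prism's end flush on the end stop at (190,177) and its side on the long stop at (285,200). The right view shows it flat on the plate. I'll make the x push a bit firmer with less down force, and confirm nothing moves.

>>> apply_moves:
  steps:
    - [[0,1.5,0,-0.7,0,0.004,0],[0,0,0,0,0,0,0],[0,0,0,0,0,0,0],[0,0,0,0,0,0,0]]

```text
time_s: 22.72
tcp_pos: [0.5498, -0.0737, 0.0477]
ee_rot: [[0.907, 0.422, -0.003], [0.422, -0.907, 0.005], [-0.001, -0.006, -1.0]]
wrist_force: [-14.8, 5.4, 12.9]
gripper_width: 0.502
```

>>> apply_moves:
  steps:
    - [[0,1,1,-0.3,0,0,0],[0,0,0,0,0,0,0],[0,0,0,0,0,0,0]]

```text
time_s: 23.1
tcp_pos: [0.5499, -0.0737, 0.0477]
ee_rot: [[0.907, 0.422, -0.006], [0.422, -0.907, 0.006], [-0.003, -0.008, -1.0]]
wrist_force: [-17.5, 7.5, 15.1]
gripper_width: 0.505
```

Run:
```python
from h import *
s=sense();E=s["ee_rot"];print(s["time_s"],s["tcp_pos"],"tool F",E.T@s["wrist_force"],s["gripper_width"],E[:,2])
F=E.T@s["wrist_force"]
if F[0]<-8 and F[1]<-8 and np.abs(F).max()<25: print(r.finish_job())
```

```text
23.1 [ 0.54988194 -0.07372811  0.04769775] tool F [-12.77463145 -14.33077993 -14.9544936 ] 0.5049582720279969 [-0.00603763  0.00562077 -0.99996598]
the job is handed in; nothing more can be done
None
```

I pumped the grey pump's red lever three full times, then set the amber prism in the corner of the plate and handed the job in at 23.1 s, still gripping and pressing it there.

- **Pump strokes:** Each stroke ended at a hard stop with about 25–27 N, and each time I lifted clear so the lever could spring back. Side-camera detections after strokes 1 and 3 put the lever's left and top edges back at rest. The box came out 6 pixels taller than at the start, which I took as detection noise. After stroke 2 I had only the force reading near zero to go on.
- **Prism seating:** At the end the arm stood still while pushing about 13 N into the end stop, 14 N into the long stop and 15 N down. The final pose agreed with the corner I had measured to about 1 mm. The last pictures, taken just before the final small pushes, showed the prism flat with one end on the end stop and one long side on the long stop.
- **Tilt:** The tool leaned by about 0.5° from the pressing. I found no sign that the prism lifted.
- **Other parts:** My moves kept clear of the wheel, cell, hinge block and barrel, but I did not measure their positions again at the end.

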